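# Complete the tool tray from the tube rack

### The job

The tool tray for the next job is missing its screwdriver and its file, which are standing in the tube rack. Pull each of them out and lay it gently, handle at the wide-notched end, down in the cradle that is notched to fit it, so that it lies level in both notches between the end stops; do not drop it in. Leave the steel punch standing in its tube and the spanner lying in its cradle, and do not knock the oil bottle or the tin.

Things in the scene. Friction and masses are not known exactly. Their poses are not given: they have to be found in the camera images.
- rack: Tool rack, fixed: wooden foot 76 x 196 x 10 mm with three upright dark steel tubes in a row along its y, centres at y = -60, 0, +60 mm (which tool is in which tube varies). Tubes 49 mm outside, 44 mm inside, rim 95 mm above the bench, inner floor 13 mm. Each tool stands tip down, leaning about 25 degrees towards the rack's +x. Origin: centre of the underside.
- tray: Shallow plywood tray, fixed, 252 (x) x 196 (y) x 24 mm, floor 6 mm thick, walls 6 mm, handle end at -x. Holds three cradles along x at y = -61, 0, +61 mm (order varies): each a 5 mm strip with end stops (224 mm between) and two 14 mm thick notched battens, all tops 34 mm above the strip's underside; open between battens. Origin: centre of the underside.
- nest_driver: Grey plastic cradle insert for the screwdriver, 236 x 58 mm, fixed. Batten at x = -85 mm: notch 33 mm wide, its bottom 16 mm above the origin; batten at x = +75 mm: notch 12 mm wide, bottom 27 mm up, both central. Seated, the tool's axis is 30 mm up, tip at x = +105, grip point at x = -45 mm (end play 7 mm). Origin: centre of the underside; +x towards the tip end.
- nest_file: Grey plastic cradle insert for the file, 236 x 58 mm, fixed. Batten at x = -85 mm: notch 27 mm wide, its bottom 19 mm above the origin; batten at x = +75 mm: notch 20 mm wide, bottom 28 mm up, both central. Seated, the tool's axis is 30 mm up, tip at x = +105, grip point at x = -45 mm (end play 7 mm). Origin: centre of the underside; +x towards the tip end.
- nest_spanner: Grey plastic cradle insert for the spanner, 236 x 58 mm, fixed. Batten at x = -85 mm: notch 20 mm wide, its bottom 26 mm above the origin; batten at x = +75 mm: notch 20 mm wide, bottom 26 mm up, both central. The spanner lies in it already. Origin: centre of the underside; +x towards the tip end.
- driver: Screwdriver, 210 mm long, about 80 g: round steel shank 6 mm thick for 115 mm from the tip, then a straight round wooden handle 28 mm thick, 95 mm long, with rounded rims. Origin: the tip; own z runs along the axis from tip to butt. Balances about 140 mm from the tip.
- driver_grip (a point): Point on the screwdriver's axis, 150 mm from the tip, in its handle.
- file: Flat file, 210 mm long, about 75 g: steel blade 14 x 4 mm for 112 mm from the tip (14 mm along its own y, 4 mm along its own x), then a straight round wooden handle 22 mm thick from 120 mm to 210 mm, slimmer than the screwdriver's. Origin: the tip; own z runs along the axis from tip to butt. Balances about 113 mm from the tip.
- file_grip (a point): Point on the file's axis, 150 mm from the tip, in its handle.
- punch: All-steel pin punch, 177 mm long: 6 mm rod, knurled head 14 mm thick for the top 65 mm. Stands in the third tube and stays there. Origin: the tip; own z from tip to head.
- spanner: Steel combination spanner, 218 mm long, 13 mm wide shaft, 6 mm thick, lying in its cradle and staying there. Origin: centre of the underside; x along it.
- oil: White oil bottle, 48 mm across, 135 mm tall, loose, standing between rack and tray. Origin: centre of its base.
- tin: Closed round aluminium tin, 75 mm across, 56 mm tall, loose, on the far side of the work. Origin: centre of its base.
Not all that is in view belongs to the job. Leave any pink or yellow look-alike of the file alone.

How it is judged (in metres and radians):
At the end, for the whole second after the job is handed in: Screwdriver and file each lie released and at rest in their own cradle: tip and handle within 10 mm along it, 5 to 7 mm across, 4 mm of seated height (file tip 9 mm: blade flat or on edge). Punch in its tube and spanner in place within 20 mm; bottle upright, bottle and tin within 30 mm (x of driver in the frame of nest_driver between 0.095 and 0.115 m and y of driver in the frame of nest_driver between -0.007 and 0.007 m and z of driver in the frame of nest_driver between 0.026 and 0.034 m and y of driver_grip in the frame of nest_driver between -0.005 and 0.005 m and z of driver_grip in the frame of nest_driver between 0.026 and 0.034 m and x of driver_grip in the frame of nest_driver between -0.055 and -0.035 m and linear speed of each of driver, file below 0.02 m/s and x of file in the frame of nest_file between 0.095 and 0.115 m and y of file in the frame of nest_file between -0.007 and 0.007 m and z of file in the frame of nest_file between 0.026 and 0.039 m and y of file_grip in the frame of nest_file between -0.005 and 0.005 m and z of file_grip in the frame of nest_file between 0.026 and 0.034 m and x of file_grip in the frame of nest_file between -0.055 and -0.035 m and distance of each of punch, spanner from where it was at the start of the episode below 0.02 m and angle between punch's own z axis and vertical below 0.6 rad and distance of each of oil, tin from where it was at the start of the episode below 0.03 m and angle between oil's own z axis and vertical below 0.2 rad); the robot touches nothing.
It fails at once if the screwdriver or the file is dropped into the tray (falls free at more than 0.6 m/s while still 6 mm or more above its seat: from about 25 mm) ((contact force between the fingers and driver below 0.1 N and linear speed of driver above 0.6 m/s and horizontal distance between driver_grip and tray below 0.16 m and z of driver_grip in the frame of tray above 0.042 m) or (contact force between the fingers and file below 0.1 N and linear speed of file above 0.6 m/s and horizontal distance between file_grip and tray below 0.16 m and z of file_grip in the frame of tray above 0.042 m)).
It fails at once if the punch is pulled up or moved more than 30 mm at its tip (distance of punch from where it was at the start of the episode above 0.03 m).
It fails at once if the spanner is moved more than 30 mm (distance of spanner from where it was at the start of the episode above 0.03 m).
It fails at once if the oil bottle or the tin is pushed more than 40 mm or the bottle tipped over (distance of any of oil, tin from where it was at the start of the episode above 0.04 m or angle between oil's own z axis and vertical above 0.5 rad).
It also fails if it takes over 62 s, if anything falls off the work surface, if the arm or the gripper's body presses on something with over 40 N, if the wrist force passes 120 N, or if a joint passes its speed limit or range.

### The arm

A 6-joint arm with a two-finger parallel gripper is mounted at the origin on the work surface. World frame = base frame: x ahead of the robot, y to its left, z up, the work surface at z = 0. Lengths are in m, angles in degrees, forces in N, time in s.
With the tool pointing down it reaches from about 0.3 to 0.75 m from the base axis. Payload 8.5 kg.
Tool frame: the origin (TCP) lies midway between the tips of the shut fingers; the grasp point (between the pads) lies 19 mm behind it; z points along the fingers, y is the line along which they close (so a half turn about z gives the same grasp; the last joint's range is limited). The gripper opens to 88 mm and grips with 3 to 60 N. Pads are 18 mm wide; open, the fingers measure 123 mm over their backs; the gripper's body (75 mm by 187 mm) begins 45 mm behind the grasp point.
Start: joints at [-76.221, 21.807, 74.336, -0, 83.858, -12.336], TCP at [0.242, -0.494, 0.239] pointing down, gripper open.
Joint ranges: [-178.18, 178.18], [-50.72, 133.34], [12.68, 142.11], [-81.47, 261.47], [9.98, 163.14], [-165.26, 165.26]. Speed limits (degrees/s): [136.94, 136.94, 180, 180, 180, 180].

### API

Orientations are given as a 3x3 rotation matrix whose columns are the frame's x, y, z axes.
In Python, from bench import readout, viewer, arm gives the robot as it stands.
- The arm moves only by the tool drive_tool, never from a script. Its argument "increments" is text: rows parted by semicolons, each of 6 numbers parted by spaces: the shift along the world's x, y, z normalised to -1 to 1, where 1 is 0.02 m, then the turn, a rotation vector about the world's x, y, z normalised to -1 to 1, where 1 is 0.08 rad. A call has 1 to 20 rows; each row shifts and turns the commanded pose from where the row before left it; what a row does not reach is not made up. A row lasts 1/8 s, in which the tool goes at most 62.5 mm and 10.7 degrees, less where a joint would pass 70% of its speed; a pose out of reach is approached as far as the arm can. A call with a number of a shift or a turn outside -1 to 1 is refused whole. A call with a gripper value outside its range is refused whole. "grip" is the closure, from -1 (fully open) to 1 (shut), set as the call begins (left out, the last holds). The fingers move at their own pace and stop on an object; "newtons" is the grip in N (left out, the last holds). Time passes only in rows, so rows that do not move let the fingers close. It gives the time, the measured TCP pose, the force, the opening and the grip force at its end, in the units of the state.
- readout.read_state(): the state, without advancing time (a new reading comes with each control period).
- viewer.capture(name): name is "side" or "top" or "wrist"; returns (picture, depth): 420x560x3 uint8, blue, green, red; 420x560 float32, m along the optical axis (not along the pixel's ray), 0 where there is no reading.
- viewer.camera_params(name): a dict with "fx", "fy", "cx", "cy" (pixels), "position" and "rotation" of the camera in the world; the wrist camera has in their place "hand_eye" (4x4, takes a point from camera to tool coordinates, whose origin is the TCP and whose axes are the flange's). Camera axes: x right, y down, z forward; pixel columns grow to the right and rows downward; lengths in m; the calibration is good to about 2 mm. A picture is of the moment at which its call begins: read the wrist's pose just before it. camera_params takes no time and is no camera call.
- arm.job_done(): hands the job in; it is judged then, once.
The state is a dict: "time_s": time; "q": joint angles; "joint_velocities": joint speeds; "tau": joint torques, N m; "eef_pos": TCP position; "tcp_rot": TCP orientation; "ft_force": force on the tool from outside, world axes, zero at the start; "torque": the same for the moment, N m; "gripper_width": finger opening in m; "gripper_force": force on a finger pad.
Only numpy, scipy, OpenCV 4.12 (cv2) and the standard library are available. Lean on these libraries where they do the work, as an engineer would, in place of code of your own. Each camera call takes 0.05 s, during which the arm holds its last target. There are 200 camera calls.

## Working session

There is one attempt and no reset: what is moved stays moved. The work goes in short steps, Python scripts to look and compute and a tool call to move; the robot and the scene stay as the last step left them, time stands still between calls to the robot, and variables do not carry over. Pictures are saved under pics/ and viewed, at most 10 in all, crops included, and the job is handed in when it is done.

Besides the shell and the picture viewer there is one more tool, called after "Call:" in YAML: its name, and indented under it one key for each argument. drive_tool: Moves the arm, as the interface text tells. Its arguments: {"type":"object","properties":{"increments":{"type":"string"},"grip":{"type":"number"},"newtons":{"type":"number"}},"required":["increments"]}

```bash
mkdir -p pics; cat > h.py <<'E'
import numpy as np,cv2
from bench import readout,viewer,arm
def cap(n):
    s=readout.read_state(); im,d=viewer.capture(n); p=viewer.camera_params(n)
    K=(p["fx"],p["fy"],p["cx"],p["cy"])
    if n=="wrist":
        T=np.eye(4);T[:3,:3]=s["tcp_rot"];T[:3,3]=s["eef_pos"];T=T@np.array(p["hand_eye"]);R,t=T[:3,:3],T[:3,3]
    else: R,t=np.array(p["rotation"]),np.array(p["position"])
    return im,d,K,R,t
def cloud(c):
    im,d,K,R,t=c
    v,u=np.indices(d.shape)
    P=np.stack([(u-K[2])/K[0]*d,(v-K[3])/K[1]*d,d],-1)@R.T+t
    P[d==0]=np.nan
    return P
def onplane(c,u,v,z):
    im,d,K,R,t=c
    r=R@np.array([(u-K[2])/K[0],(v-K[3])/K[1],1]); return t+r*(z-t[2])/r[2]
E
python3 - <<'E'
from h import *
import pickle
D={n:cap(n) for n in("top","side")}
pickle.dump(D,open("d0.pkl","wb"))
for n in D: cv2.imwrite(f"pics/{n}0.png",D[n][0]); print(n,D[n][4],D[n][3].round(2).tolist(),D[n][2])
E
```

```text
top [0.28834171 0.09249194 1.3698412 ] [[0.0, -0.99, 0.14], [-1.0, -0.0, 0.0], [-0.0, -0.14, -0.99]] (521.7486649885931, 521.7486649885931, 274.81595548912185, 214.60438367946665)
side [0.20927557 0.91939047 0.87738564] [[-0.96, -0.17, 0.21], [-0.27, 0.65, -0.71], [-0.02, -0.74, -0.67]] (470.9109878365178, 470.9109878365178, 280.475724028152, 210.15709849855398)
```

View pics/top0.png

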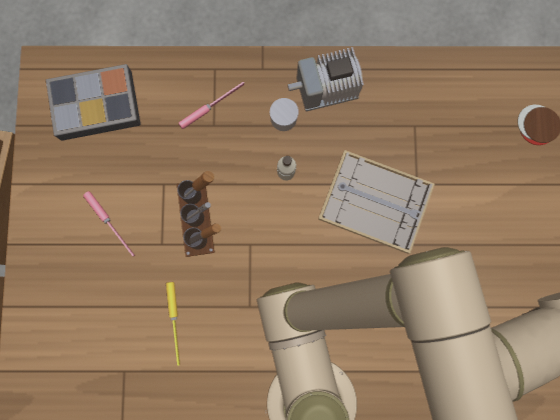

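View pics/side0.png

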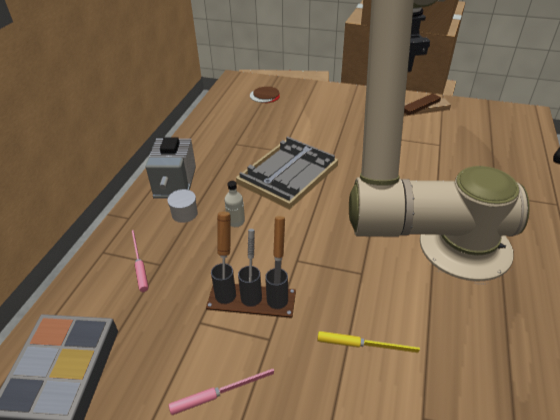

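The top view shows the rack at about (195,215) with handles at (203,182) and (209,230). The tray is at (377,200), the bottle at (287,165) and the tin at (284,113). The side view shows the thicker handle on the left at (224,230), the slimmer one at (279,238), and the punch between them.

```bash
python3 - <<'E'
from h import *
import pickle
D=pickle.load(open("d0.pkl","rb"))
t=D["top"];s=D["side"]
a=cv2.resize(t[0][145:260,312:440],None,fx=4.5,fy=4.5,interpolation=cv2.INTER_CUBIC)[:520,:430*2]
b=cv2.resize(s[0][200:320,190:310],None,fx=1.9,fy=1.9,interpolation=cv2.INTER_CUBIC)
c=cv2.resize(t[0][165:265,165:235],None,fx=3,fy=3,interpolation=cv2.INTER_CUBIC)
W=np.zeros((540,800,3),np.uint8);W[:a.shape[0],:a.shape[1]]=a
W[:b.shape[0],576:576+min(224,b.shape[1])]=b[:,:224]
W[235:535,576:786]=c
cv2.imwrite("pics/z.png",W)
for n in D:
    P=cloud(D[n]);
    hs=cv2.cvtColor(D[n][0],cv2.COLOR_BGR2HSV)
    box=(P[...,0]>0.2)&(P[...,0]<.5)&(P[...,1]>.1)&(P[...,1]<.4)&(P[...,2]>.11)
    nc,l,st,ce=cv2.connectedComponentsWithStats(box.astype(np.uint8),connectivity=8)
    for i in range(1,nc):
        if st[i,4]<12: continue
        Q=P[l==i];m=Q.mean(0);w=np.linalg.svd(Q-m)[2][0]
        print(n,i,st[i],m.round(3),(w*np.sign(w[2])).round(3),Q[Q[:,2].argmax()].round(3))
P=cloud(t)
# objects: bottle, tin tops
for nm,(u,v) in dict(oil=(287,160),tin=(284,112)).items():print(nm,np.nanmedian(P[v-3:v+4,u-3:u+4].reshape(-1,3),axis=0).round(3))
# tray: points 0.015..0.06 high near
m=(P[...,2]>.012)&(P[...,2]<.06)&(P[...,1]<-.03)&(P[...,1]>-.4)&(P[...,0]>.1)&(P[...,0]<.5)
nc,l,st,ce=cv2.connectedComponentsWithStats(m.astype(np.uint8))
i=1+st[1:,4].argmax();Q=P[l==i]
print("tray",st[i],np.nanmedian(Q[:,2]));print(cv2.minAreaRect((Q[:,:2]*1000).astype(np.float32)))
# rack foot & tubes
m=(P[...,2]>.005)&(P[...,2]<.11)&(P[...,1]>.15)&(P[...,1]<.42)&(P[...,0]>.12)&(P[...,0]<.45)
nc,l,st,ce=cv2.connectedComponentsWithStats(m.astype(np.uint8))
i=1+st[1:,4].argmax();Q=P[l==i];Q=Q[Q[:,2]<.03];print("rack",st[i],cv2.minAreaRect((Q[:,:2]*1000).astype(np.float32)))
E
```

```text
top 1 [197 202  13  11  79] [0.476 0.261 0.156] [ 0.118 -0.465  0.877] [0.484 0.25  0.179]
top 2 [200 223  21  15 182] [0.418 0.242 0.178] [ 0.105 -0.494  0.863] [0.42  0.233 0.214]
top 3 [256 289  16  39 437] [0.242 0.114 0.17 ] [0.999 0.009 0.045] [0.25  0.101 0.193]
side 1 [ 350  195   41   38 1205] [0.241 0.121 0.154] [-0.952 -0.079  0.297] [0.269 0.107 0.192]
side 3 [273 216  12  48 448] [0.417 0.253 0.163] [ 0.069 -0.433  0.899] [0.426 0.236 0.205]
side 4 [248 229   7  31 194] [0.475 0.268 0.147] [ 0.063 -0.432  0.9  ] [0.471 0.258 0.176]
oil [0.595 0.063 0.134]
tin [0.743 0.069 0.055]
tray [ 322  205  104   48 1282] 0.02621529238584208
((440.0863342285156, -164.4778289794922), (268.9346923828125, 120.19931030273438), 89.83818817138672)
rack [182 222  32  35 754] ((412.4838562011719, 295.99365234375), (80.11791229248047, 78.50627899169922), 6.3312764167785645)
```

View pics/z.png

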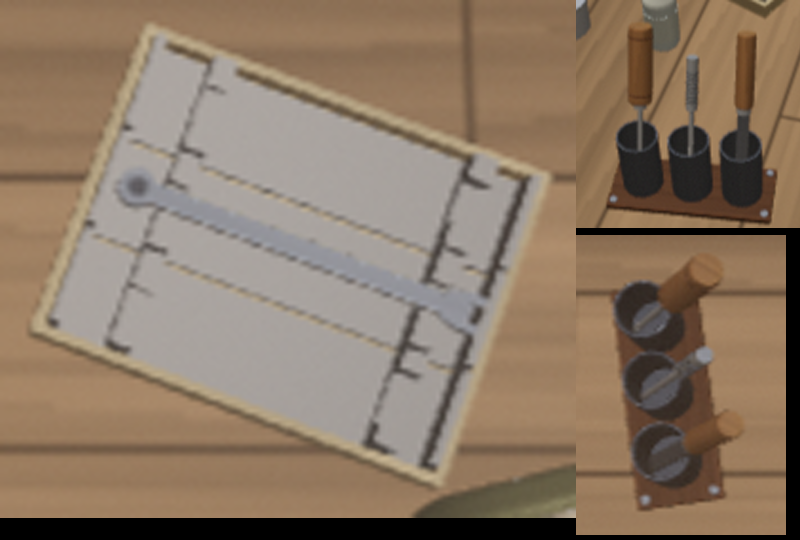

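The zoom confirms it. The driver (round shank) is in the far-x tube, the punch is in the middle, and the file (flat blade, wide side facing along the lean) is in the near tube. The spanner is in the middle cradle, and I need a close view for the notches.

```bash
python3 - <<'E'
from h import *
import pickle
D=pickle.load(open("d0.pkl","rb"))
p=viewer.camera_params("wrist");print(np.array(p["hand_eye"]).round(3).tolist(),p["fx"],p["cx"])
s=readout.read_state();print(s["tcp_rot"],s["gripper_width"],s["time_s"])
t=D["top"];print("traycorners")
# crop corners (4.5x, origin 312,145)
for (u,v) in [(150,25),(548,177),(438,487),(33,328)]:print(onplane(t,312+u/4.5,145+v/4.5,.024).round(3))
for n in D:
    P=cloud(D[n])
    box=(P[...,0]>0.35)&(P[...,0]<.62)&(P[...,1]>.13)&(P[...,1]<.36)&(P[...,2]>.125)
    box=cv2.morphologyEx(box.astype(np.uint8),cv2.MORPH_OPEN,np.ones((2,2)))
    nc,l,st,ce=cv2.connectedComponentsWithStats(box,connectivity=4)
    for i in range(1,nc):
        if st[i,4]<12: continue
        Q=P[l==i];m=np.median(Q,0);w=np.linalg.svd(Q-Q.mean(0))[2][0]
        print(n,i,st[i],m.round(3),(w*np.sign(w[2])).round(3),np.percentile(Q,[2,98],axis=0).round(3).tolist())
# tube rim points
P=cloud(D["top"]);m=(abs(P[...,2]-.095)<.006)&(P[...,1]>.2)&(P[...,1]<.4)&(P[...,0]>.3)&(P[...,0]<.62)
nc,l,st,ce=cv2.connectedComponentsWithStats(m.astype(np.uint8),connectivity=8)
for i in range(1,nc):
    if st[i,4]>15:
        Q=P[l==i];print("rim",st[i],cv2.minEnclosingCircle((Q[:,:2]*1000).astype(np.float32)))
E
```

```text
[[0.001, -0.947, -0.32, 0.083], [1.0, 0.001, 0.001, 0.0], [-0.0, -0.32, 0.947, -0.146], [0.0, 0.0, 0.0, 1.0]] 353.8089770716548 284.17373330682153
[[ 8.97903247e-01  4.40192761e-01 -3.02979630e-04]
 [ 4.40192777e-01 -8.97902421e-01  1.24984096e-03]
 [ 2.78124801e-04 -1.25560571e-03 -9.99999173e-01]] 0.08813955840672506 0.1
traycorners
[ 0.648 -0.094  0.024]
[ 0.557 -0.324  0.024]
[ 0.376 -0.254  0.024]
[ 0.468 -0.023  0.024]Traceback (most recent call last):
  File "<stdin>", line 16, in <module>
    u, s, vh = gufunc(a, signature=signature)
               ~~~~~~^^^^^^^^^^^^^^^^^^^^^^^^
    raise LinAlgError("SVD did not converge")
numpy.linalg.LinAlgError: SVD did not converge
```

Call:
drive_tool:
  increments: "0.89 0.99 0 0 0 0;0.89 0.99 0 0 0 0;0.89 0.99 0 0 0 0;0.89 0.99 0 0 0 0;0.89 0.99 0 0 0 0;0.89 0.99 0 0 0 0;0.89 0.99 0 0 0 0;0.89 0.99 0 0 0 0;0.89 0.99 0 0 0 0;0.89 0.99 0 0 0 0;0.89 0.99 0 0 0 0;0.89 0.99 0 0 0 0;0.89 0.99 0 0 0 0;0.89 0.99 0 0 0 0;0.89 0.99 0 0 0 0;0.89 0.99 0 0 0 0;0.89 0.99 0 0 0 0;0 0 0 0 0 0;0 0 0 0 0 0"

```text
time_s: 2.48
eef_pos: [0.5442, -0.1576, 0.2385]
tcp_rot: [[0.898, 0.44, -0.001], [0.44, -0.898, 0.0], [-0.001, -0.0, -1.0]]
ft_force: [-0.8, -0.1, -0.2]
gripper_width: 0.0881
gripper_force: 0.0
```

```bash
python3 - <<'E'
from h import *
import pickle
c=cap("wrist");pickle.dump(c,open("w1.pkl","wb"));cv2.imwrite("pics/w1.png",c[0]);s=readout.read_state()
print(s["eef_pos"],np.round(s["q"],1),s["time_s"])
D=pickle.load(open("d0.pkl","rb"))
for n in D:
    P=cloud(D[n])
    box=(P[...,0]>0.35)&(P[...,0]<.62)&(P[...,1]>.13)&(P[...,1]<.36)&(P[...,2]>.125)
    b=cv2.morphologyEx(box.astype(np.uint8),cv2.MORPH_OPEN,np.ones((2,2)))*box
    nc,l,st,ce=cv2.connectedComponentsWithStats(b.astype(np.uint8),connectivity=4)
    for i in range(1,nc):
        if st[i,4]<12: continue
        Q=P[l==i];m=np.median(Q,0);w=np.linalg.svd(Q-Q.mean(0))[2][0]
        print(n,i,st[i],m.round(3),(w*np.sign(w[2])).round(3),np.percentile(Q,[2,98],axis=0).round(3).tolist())
E
```

```text
[ 0.54418818 -0.15784199  0.23861651] [-28.1  23.5  71.6  -0.   84.9  35.8] 2.525
top 1 [193 172  21  19 229] [0.532 0.257 0.194] [ 0.16  -0.483  0.861] [[0.522, 0.236, 0.131], [0.549, 0.287, 0.21]]
top 2 [199 203  11   9  53] [0.474 0.257 0.164] [ 0.151 -0.486  0.861] [[0.47, 0.246, 0.133], [0.483, 0.274, 0.178]]
top 3 [202 225  19  13 146] [0.416 0.239 0.19 ] [ 0.135 -0.5    0.855] [[0.407, 0.219, 0.136], [0.428, 0.265, 0.207]]
side 1 [218 213  13  43 500] [0.532 0.273 0.17 ] [ 0.053 -0.442  0.896] [[0.522, 0.249, 0.128], [0.546, 0.295, 0.205]]
side 2 [275 217  10  41 358] [0.415 0.252 0.168] [ 0.071 -0.442  0.894] [[0.406, 0.23, 0.128], [0.426, 0.271, 0.203]]
side 3 [249 230   6  25 134] [0.474 0.266 0.152] [ 0.059 -0.425  0.903] [[0.469, 0.253, 0.127], [0.48, 0.278, 0.175]]
```

View pics/w1.png

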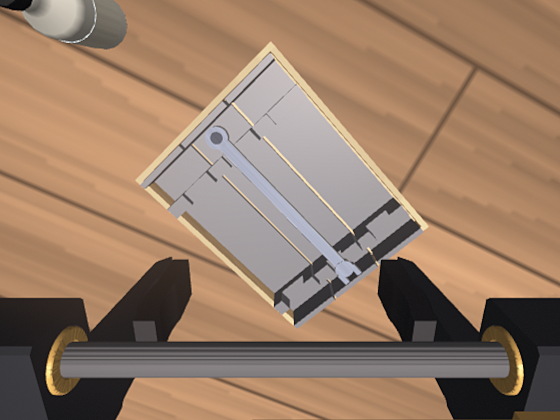

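The wrist view shows the tray with the spanner in the middle cradle. The corners are near (270,45), (427,228), (295,325) and (137,181). Next I'll read the notch widths from height profiles.

```bash
python3 - <<'E'
from h import *
import pickle
c=pickle.load(open("w1.pkl","rb"));P=cloud(c)
C=[onplane(c,u,v,.024)[:2] for u,v in [(270,43),(428,228),(295,326),(136,181)]]
print(np.round(C,4))
C=np.array(C);ctr=C.mean(0);ex=(C[1]-C[0]+C[2]-C[3]);L=np.linalg.norm(ex)/2;ex/=2*L
W=np.linalg.norm(C[0]-C[3]+C[1]-C[2])/2
ey=np.array([-ex[1],ex[0]]);print(ctr,ex,L,W,np.degrees(np.arctan2(ex[1],ex[0])))
X=P.reshape(-1,3);X=X[np.isfinite(X).all(1)]
xy=(X[:,:2]-ctr)@np.array([ex,ey]).T
H=np.full((220,280),np.nan)
ok=(abs(xy[:,0])<.139)&(abs(xy[:,1])<.109)&(X[:,2]<.1)
i=((xy[ok,1]+.11)*1000).astype(int);j=((xy[ok,0]+.14)*1000).astype(int)
H[i,j]=X[ok,2]*1000
im=np.nan_to_num(H).clip(0,50)
im=cv2.dilate(im.astype(np.float32),np.ones((2,2)))
cv2.imwrite("pics/hm.png",cv2.resize((im*5).astype(np.uint8),None,fx=2.8,fy=2.7,interpolation=cv2.INTER_NEAREST))
np.save("hm.npy",H)
for x0 in (-85,-75,75,85):
    print(x0,[ (y-110, int(np.nanmedian(H[y:y+3,x0-5+140:x0+5+140]))) for y in range(12,208,4) if np.isfinite(H[y:y+3,x0-5+140:x0+5+140]).any()])
E
```

```text
[[ 0.6486 -0.092 ]
 [ 0.5579 -0.3271]
 [ 0.3792 -0.2537]
 [ 0.4674 -0.0226]]
[ 0.51327536 -0.1738671 ] [-0.35844853 -0.93354949] 0.24965477624209936 0.193583979297366 -111.00494534564841
-85 [(-98, 23), (-94, 23), (-90, 10), (-86, 11), (-82, 10), (-78, 11), (-74, 11), (-70, 11), (-66, 10), (-62, 10), (-58, 11), (-54, 11), (-50, 11), (-46, 10), (-42, 10), (-38, 11), (-34, 10), (-30, 10), (-26, 11), (-22, 10), (-18, 10), (-14, 11), (-10, 35), (-6, 38), (-2, 37), (2, 38), (6, 35), (10, 11), (14, 11), (18, 11), (22, 11), (26, 11), (30, 6), (34, 11), (38, 11), (42, 11), (46, 11), (50, 11), (54, 11), (58, 11), (62, 10), (66, 11), (70, 11), (74, 11), (78, 11), (82, 10), (86, 11), (90, 8), (94, 23)]
-75 [(-90, 39), (-86, 39), (-82, 39), (-78, 39), (-74, 39), (-70, 39), (-66, 32), (-62, 32), (-58, 33), (-54, 39), (-50, 39), (-46, 39), (-42, 39), (-38, 39), (-34, 39), (-30, 39), (-26, 39), (-22, 39), (-18, 39), (-14, 39), (-10, 32), (-6, 37), (-2, 37), (2, 37), (6, 34), (10, 40), (14, 39), (18, 39), (22, 39), (26, 40), (30, 39), (34, 40), (38, 39), (42, 39), (46, 40), (50, 36), (54, 34), (58, 
[... 421 characters left out ...]
22, 11), (26, 11), (30, 6), (34, 11), (38, 11), (42, 11), (46, 11), (50, 10), (54, 11), (58, 10), (62, 11), (66, 11), (70, 11), (74, 11), (78, 11), (82, 11), (86, 11), (90, 8), (94, 23)]
85 [(-98, 23), (-94, 17), (-90, 39), (-86, 39), (-82, 39), (-78, 36), (-74, 21), (-70, 21), (-66, 21), (-62, 22), (-58, 21), (-54, 21), (-50, 21), (-46, 40), (-42, 39), (-38, 39), (-34, 39), (-30, 39), (-26, 39), (-22, 39), (-18, 39), (-14, 39), (-10, 34), (-6, 37), (-2, 37), (2, 38), (6, 32), (10, 39), (14, 40), (18, 39), (22, 39), (26, 39), (30, 39), (34, 39), (38, 39), (42, 39), (46, 39), (50, 24), (54, 24), (58, 24), (62, 24), (66, 24), (70, 24), (74, 39), (78, 39), (82, 40), (86, 40), (90, 7), (94, 24)]
```

View pics/hm.png

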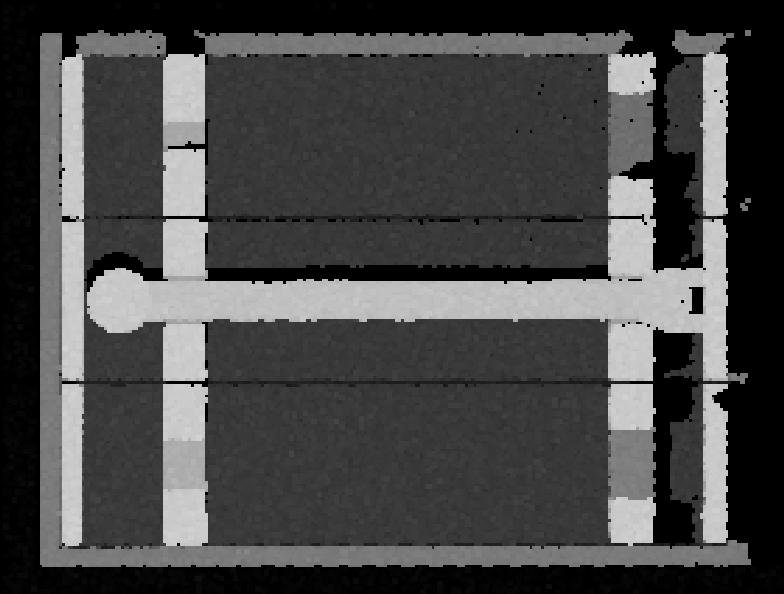

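The handle ends are towards the lower right. The driver cradle is the robot-side row (floors 21 and 32, i.e. 16 and 27 above the strip plus 6). The file cradle is the other outer row. I'll find the tool axes by intersecting silhouette planes from the two views, then plan a grasp from behind (+y), perpendicular to the lean.

```bash
cat >> h.py <<'E'
from scipy.spatial.transform import Rotation as Ro
EX=np.array([-.3584,-.9335,0]);EY=np.array([.9335,-.3584,0]);CT=np.array([.5133,-.1739,0])
def axis_plane(c,mask):
    im,d,K,R,t=c
    v,u=np.nonzero(mask);l=cv2.fitLine(np.stack([u,v],1).astype(np.float32),cv2.DIST_L2,0,.01,.01).ravel()
    ray=lambda p:R@np.array([(p[0]-K[2])/K[0],(p[1]-K[3])/K[1],1])
    n=np.cross(ray(l[2:]),ray(l[2:]+50*l[:2]));n/=np.linalg.norm(n);return n,n@t
def inter(A,B):
    w=np.cross(A[0],B[0]);w/=np.linalg.norm(w);w*=np.sign(w[2])
    p=np.linalg.solve(np.array([A[0],B[0],[0,0,1]]),[A[1],B[1],.149]);return p,w
def frame(y,z):
    z=z/np.linalg.norm(z);y=y-z*(y@z);y/=np.linalg.norm(y);return np.stack([np.cross(y,z),y,z],1)
def step(p0,R0,p1,R1):
    dp=(np.array(p1)-p0)/.02;dr=Ro.from_matrix(R1@R0.T).as_rotvec()/.08
    n=max(abs(dp).max(),abs(dr).max());n=int(np.ceil(n));print("rows",n,"each",(dp/n).round(3),(dr/n).round(3),"total",dp.round(2),dr.round(2))
def grasp(w,theta):
    w=w/np.linalg.norm(w);h=np.array([w[0],w[1],0]);h/=np.linalg.norm(h)
    y=np.array([-h[1],h[0],0]);a=np.cross(w,y);a*=np.sign(-a[2]) # perp, downwards
    a=np.cos(np.radians(theta))*a-np.sin(np.radians(theta))*w
    return frame(y,a)
E
python3 - <<'E'
from h import *
import pickle
D=pickle.load(open("d0.pkl","rb"))
R={}
for n,ids in (("top",(1,3)),("side",(1,2))):
    P=cloud(D[n])
    box=(P[...,0]>0.35)&(P[...,0]<.62)&(P[...,1]>.13)&(P[...,1]<.36)&(P[...,2]>.125)
    b=cv2.morphologyEx(box.astype(np.uint8),cv2.MORPH_OPEN,np.ones((2,2)))*box
    l=cv2.connectedComponents(b.astype(np.uint8),connectivity=4)[1]
    R[n]=[axis_plane(D[n],l==i) for i in ids]
s=readout.read_state()
for k,nm in enumerate(("driver","file")):
    p,w=inter(R["top"][k],R["side"][k]);print(nm,p.round(4),w.round(3),np.degrees(np.arccos(w[2])))
    Rg=grasp(np.array([.074,-.417,.906]),10);a=Rg[:,2];print(Rg.round(3).tolist())
    pre=p-.11*a;print("pre",pre.round(3));step(s["eef_pos"],s["tcp_rot"],pre,Rg)
E
```

```text
driver [0.5369 0.2677 0.149 ] [ 0.022 -0.375  0.927] 22.055347473573203
[[-0.1, 0.985, 0.143], [0.566, 0.175, -0.806], [-0.819, -0.0, -0.574]]
pre [0.521 0.356 0.212]
rows 26 each [-0.044  0.989 -0.051] [-0.439  0.223  0.57 ] total [-1.15 25.71 -1.32] [-11.41   5.79  14.82]
file [0.4166 0.2506 0.149 ] [ 0.059 -0.411  0.91 ] 24.544444811692266
[[-0.1, 0.985, 0.143], [0.566, 0.175, -0.806], [-0.819, -0.0, -0.574]]
pre [0.401 0.339 0.212]
rows 25 each [-0.287  0.994 -0.053] [-0.456  0.232  0.593] total [-7.16 24.86 -1.32] [-11.41   5.79  14.82]
```

Call:
drive_tool:
  increments: "-0.29 1 1 -0.456 0.232 0.593;-0.29 1 1 -0.456 0.232 0.593;-0.29 1 1 -0.456 0.232 0.593;-0.29 1 1 -0.456 0.232 0.593;-0.29 1 1 -0.456 0.232 0.593;-0.29 1 1 -0.456 0.232 0.593;-0.29 1 1 -0.456 0.232 0.593;-0.29 1 1 -0.456 0.232 0.593;-0.29 1 0 -0.456 0.232 0.593;-0.29 1 0 -0.456 0.232 0.593;-0.29 1 0 -0.456 0.232 0.593;-0.29 1 0 -0.456 0.232 0.593;-0.29 1 0 -0.456 0.232 0.593;-0.29 1 0 -0.456 0.232 0.593;-0.29 1 0 -0.456 0.232 0.593;-0.29 1 0 -0.456 0.232 0.593;-0.29 1 0 -0.456 0.232 0.593;-0.29 1 0 -0.456 0.232 0.593;-0.29 1 0 -0.456 0.232 0.593;-0.29 1 0 -0.456 0.232 0.593"
  grip: -0.09

```text
time_s: 5.03
eef_pos: [0.4287, 0.2425, 0.3988]
tcp_rot: [[0.12, 0.993, 0.021], [0.703, -0.07, -0.708], [-0.701, 0.1, -0.706]]
ft_force: [0.1, -0.3, -0.3]
gripper_width: 0.0479
gripper_force: 0.0
```

Call:
drive_tool:
  increments: "-0.29 1 0 -0.456 0.232 0.593;-0.29 1 0 -0.456 0.232 0.593;-0.29 1 0 -0.456 0.232 0.593;-0.29 1 0 -0.456 0.232 0.593;-0.29 1 0 -0.456 0.232 0.593;0 1 0 0 0 0;0 1 0 0 0 0;0 0.5 0 0 0 0;0 0 0 0 0 0;0 0 0 0 0 0"

```text
time_s: 6.28
eef_pos: [0.3999, 0.3921, 0.399]
tcp_rot: [[-0.101, 0.985, 0.142], [0.566, 0.175, -0.806], [-0.818, -0.001, -0.575]]
ft_force: [0.9, 0.5, 0.9]
gripper_width: 0.0481
gripper_force: 0.0
```

```bash
python3 - <<'E'
from h import *
s=readout.read_state();print(np.round(s["q"],1),s["time_s"])
p=np.array([.4166,.2506,.149]);Rg=grasp(np.array([.074,-.417,.906]),10);a=Rg[:,2]
step(s["eef_pos"],s["tcp_rot"],p-.11*a,Rg)
E
```

```text
[ 48.7  36.7  39.7 -55.5 129.2  11.7] 6.275
rows 10 each [ 0.005 -0.264 -0.934] [-0.001 -0.002  0.   ] total [ 0.05 -2.64 -9.34] [-0.01 -0.02  0.  ]
```

Call:
drive_tool:
  increments: "0 0 -0.94 0 0 0;0 0 -0.94 0 0 0;0 0 -0.94 0 0 0;0 0 -0.94 0 0 0;0 0 -0.94 0 0 0;0 -0.5 -0.94 0 0 0;0 -0.5 -0.94 0 0 0;0 -0.5 -0.94 0 0 0;0 -0.5 -0.92 0 0 0;0 -0.5 -0.9 0 0 0;0 0 0 0 0 0;0 0 0 0 0 0"

```text
time_s: 7.78
eef_pos: [0.3999, 0.3429, 0.2129]
tcp_rot: [[-0.101, 0.985, 0.143], [0.567, 0.175, -0.805], [-0.818, 0.0, -0.576]]
ft_force: [-0.2, 1.0, 0.5]
gripper_width: 0.0479
gripper_force: 0.0
```

```bash
python3 - <<'E'
from h import *
import pickle
c=cap("wrist");pickle.dump(c,open("w2.pkl","wb"));cv2.imwrite("pics/w2.png",c[0]);s=readout.read_state()
print(s["eef_pos"],np.round(s["q"],1),s["time_s"],np.min(c[1][c[1]>0]))
E
```

```text
[0.39987864 0.34305353 0.21288399] [ 45.9  38.5  67.2 -44.1 107.8  34.9] 7.825 0.06939412
```

View pics/w2.png

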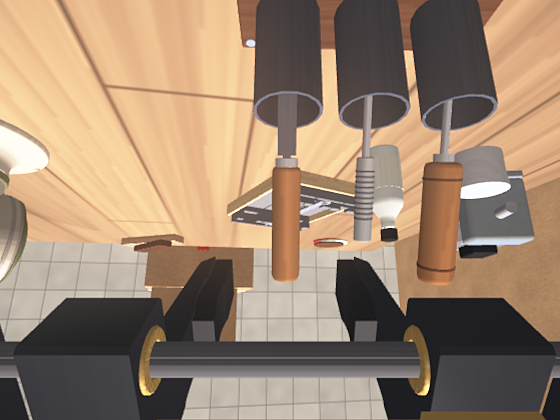

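The file handle runs from (287,163) to (286,280), midway between the fingers (233 and 336), with the blade's wide face toward the camera. The driver handle is at (440,165)–(437,282). I'll fit both handle axes from this close view.

```bash
cat >> h.py <<'E'
def handle_axis(c,box,r,z0=.149):
    P=cloud(c);u0,u1,v0,v1=box;im,d,K,R,t=c
    pts=[]
    for v in range(v0,v1,3):
        row=P[v,u0:u1];D=d[v,u0:u1];ok=(D>0)&(D<np.nanmin(np.where(D>0,D,9))+.03)
        us=np.nonzero(ok)[0]
        if len(us)<8: continue
        m=int(round((us[0]+us[-1])/2));p=row[m];pts.append((p,(p-t)/np.linalg.norm(p-t),us[-1]-us[0]+1,D[m]))
    Q=np.array([p for p,*_ in pts]);w=np.linalg.svd(Q-Q.mean(0))[2][0];w*=np.sign(w[2])
    A=np.array([p+r*(ry-(ry@w)*w)/np.linalg.norm(ry-(ry@w)*w)/1 for p,ry,*_ in pts])
    m=np.median(A,0);diam=np.median([n*Dm/K[0] for _,_,n,Dm in pts])
    p=m+w*(z0-m[2])/w[2];zz=[A[:,2].min(),A[:,2].max()]
    return p,w,diam,zz
E
python3 - <<'E'
from h import *
import pickle
c=pickle.load(open("w2.pkl","rb"))
f=handle_axis(c,(262,312,172,272),.011);d=handle_axis(c,(405,475,175,272),.014)
for x in(f,d):print([np.round(q,4).tolist() for q in x])
P=cloud(c)
for v in(164,168,276,280):print(v,P[v,286].round(4))
s=readout.read_state()
p,w=f[0],f[1];Rg=grasp(w,10);g=p+w*0;print(Rg.round(3).tolist())
step(s["eef_pos"],s["tcp_rot"],g+.010*Rg[:,2],Rg)
E
```

```text
[[0.4183, 0.2481, 0.149], [0.0704, -0.4238, 0.903], 0.0213, [0.1253, 0.1936]]
[[0.5373, 0.2693, 0.149], [0.0635, -0.4234, 0.9037], 0.0289, [0.1272, 0.1932]]
164 [0.4142 0.2708 0.1241]
168 [0.4144 0.2697 0.1268]
276 [0.4204 0.2358 0.202 ]
280 [0.4204 0.2358 0.205 ]
[[-0.095, 0.986, 0.134], [0.572, 0.164, -0.804], [-0.815, 0.0, -0.58]]
rows 6 each [ 0.165 -0.858 -0.581] [ 0.01   0.002 -0.024] total [ 0.99 -5.15 -3.48] [ 0.06  0.01 -0.14]
```

Call:
drive_tool:
  increments: "0.17 -0.86 -0.58 0 0 -0.02;0.17 -0.86 -0.58 0 0 -0.03;0.17 -0.86 -0.58 0 0 -0.03;0.16 -0.86 -0.58 0 0 -0.03;0.16 -0.86 -0.58 0 0 -0.03;0.16 -0.85 -0.58 0 0 0;0 0 0 0 0 0;0 0 0 0 0 0"

```text
time_s: 8.82
eef_pos: [0.4198, 0.2405, 0.143]
tcp_rot: [[-0.095, 0.986, 0.135], [0.568, 0.165, -0.806], [-0.818, 0.0, -0.576]]
ft_force: [0.5, 1.0, -0.1]
gripper_width: 0.048
gripper_force: 0.0
```

Call:
drive_tool:
  increments: "0 0 0 0 0 0;0 0 0 0 0 0;0 0 0 0 0 0;0 0 0 0 0 0"
  grip: 1
  newtons: 30

```text
time_s: 9.32
eef_pos: [0.4195, 0.2399, 0.1424]
tcp_rot: [[-0.095, 0.986, 0.134], [0.567, 0.164, -0.807], [-0.818, -0.001, -0.575]]
ft_force: [-0.6, 0.2, 0.7]
gripper_width: 0.0209
gripper_force: 30.0
```

Call:
drive_tool:
  increments: "0.03 -0.2 0.45 0 0 0;0.07 -0.42 0.9 0 0 0;0.07 -0.42 0.9 0 0 0;0.07 -0.42 0.9 0 0 0;0.07 -0.42 0.9 0 0 0;0.07 -0.42 0.9 0 0 0;0.07 -0.42 0.9 0 0 0;0 0 1 0 0 0;0 0 1 0 0 0;0 0 1 0 0 0;0 0 1 0 0 0;0 0 1 0 0 0;0 0 1 0 0 0;0 0 0 0 0 0;0 0 0 0 0 0"

```text
time_s: 11.2
eef_pos: [0.4283, 0.1851, 0.3788]
tcp_rot: [[-0.096, 0.986, 0.133], [0.567, 0.164, -0.807], [-0.818, -0.003, -0.575]]
ft_force: [0.3, -0.4, -1.0]
gripper_width: 0.021
gripper_force: 30.0
```

```bash
cat >> h.py <<'E'
def place(yh,theta,xh=.0456,z=.036,off=.010):
    g=CT+xh*EX+yh*EY;g=np.array([g[0],g[1],z])
    a=np.array([0,0,-1])*np.cos(np.radians(theta))-EX*np.sin(np.radians(theta));R=frame(EY,a)
    return g+off*R[:,2],R
E
python3 - <<'E'
from h import *
import pickle
c=cap("wrist");pickle.dump(c,open("w3.pkl","wb"));cv2.imwrite("pics/w3.png",c[0]);s=readout.read_state()
print(s["eef_pos"],s["time_s"])
f=handle_axis(c,(262,312,172,272),.011,s["eef_pos"][2]);print([np.round(q,4).tolist() for q in f])
R=s["tcp_rot"];R=np.array(R);w=f[1];print("w in tool",R.T@w,"p in tool",R.T@(f[0]-s["eef_pos"]),np.linalg.norm(R.T@(f[0]-s["eef_pos"])))
P=cloud(c)
print([(v,(R.T@(P[v,286]-s["eef_pos"])).round(4).tolist()) for v in range(20,290,10)])
p,Rp=place(.062,10);print("place tcp",p);step(s["eef_pos"],R,p+[0,0,.1],Rp)
E
```

```text
[0.42833615 0.18516853 0.37862961] 11.25
[[0.4262, 0.2013, 0.3786], [0.0225, -0.124, 0.992], 0.0166, [0.3381, 0.3772]]
w in tool [-0.88423588 -0.000999   -0.46703951] p in tool [ 0.00932533  0.00054936 -0.01327898] 0.01623560002478138
[(20, [0.1079, 0.0006, 0.005]), (30, [0.1045, 0.0006, 0.0047]), (40, [0.101, 0.0006, 0.0052]), (50, [0.0974, 0.0006, 0.0041]), (60, [0.0937, 0.0006, 0.0034]), (70, [0.0901, 0.0006, 0.0027]), (80, [0.0863, 0.0006, 0.0014]), (90, [0.0826, 0.0006, 0.0012]), (100, [0.0789, 0.0006, 0.0016]), (110, [0.0752, 0.0006, -0.0011]), (120, [0.0714, 0.0006, -0.0017]), (130, [0.0674, 0.0006, -0.0011]), (140, [0.0636, 0.0006, -0.0022]), (150, [0.0596, 0.0006, -0.0027]), (160, [0.0558, 0.0006, -0.004]), (170, [0.0518, 0.0006, -0.0044]), (180, [0.0476, 0.0006, -0.0045]), (190, [0.0436, 0.0006, -0.0053]), (200, [0.0395, 0.0006, -0.0061]), (210, [0.036, 0.0006, -0.0085]), (220, [0.034, 0.0005, -0.0149]), (230, [0.0304, 0.0005, -0.0166]), (240, [0.0271, 0.0005, -0.0187]), (250, [0.0228, 0.0005, -0.0187]), (260, [0.0185, 0.0005, -0.0189]), (270, [0.0145, 0.0005, -0.0198]), (280, [0.0103, 0.0005, -0.0203])]
place tcp [ 0.55545632 -0.23706739  0.0261519 ]
rows 22 each [ 0.289 -0.96  -0.574] [ 0.647 -0.067 -0.27 ] total [  6.36 -21.11 -12.62] [14.24 -1.47 -5.93]
```

View pics/w3.png

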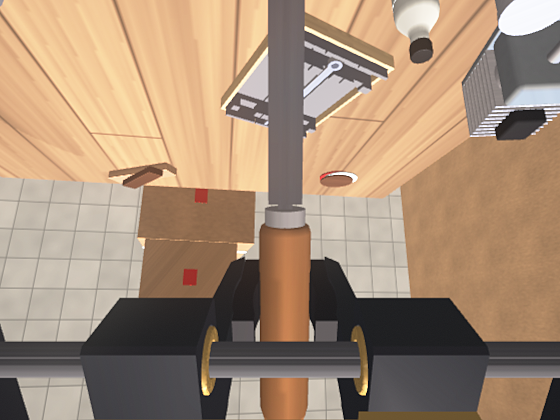

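The file is held centrally. Its ferrule is at (285,215), and the axis angle and grip offset match the plan.

Call:
drive_tool:
  increments: "0.29 -0.96 0 0.647 -0.067 -0.27;0.29 -0.96 0 0.647 -0.067 -0.27;0.29 -0.96 0 0.647 -0.067 -0.27;0.29 -0.96 0 0.647 -0.067 -0.27;0.29 -0.96 0 0.647 -0.067 -0.27;0.29 -0.96 0 0.647 -0.067 -0.27;0.29 -0.96 0 0.647 -0.067 -0.27;0.29 -0.96 0 0.647 -0.067 -0.27;0.29 -0.96 0 0.647 -0.067 -0.27;0.29 -0.96 0 0.647 -0.067 -0.27;0.29 -0.96 0 0.647 -0.067 -0.27;0.29 -0.96 -1 0.647 -0.067 -0.27;0.29 -0.96 -1 0.647 -0.067 -0.27;0.29 -0.96 -1 0.647 -0.067 -0.27;0.29 -0.96 -1 0.647 -0.067 -0.27;0.29 -0.96 -1 0.647 -0.067 -0.27;0.29 -0.96 -1 0.647 -0.067 -0.27;0.29 -0.96 -1 0.647 -0.067 -0.27;0.29 -0.96 -1 0.647 -0.067 -0.27;0.29 -0.96 -1 0.647 -0.067 -0.27"

```text
time_s: 13.75
eef_pos: [0.5442, -0.1992, 0.1978]
tcp_rot: [[0.317, 0.947, 0.046], [0.945, -0.319, 0.064], [0.075, 0.023, -0.997]]
ft_force: [0.5, -0.3, -1.8]
gripper_width: 0.0215
gripper_force: 30.0
```

Call:
drive_tool:
  increments: "0.29 -0.96 -1 0.647 -0.067 -0.27;0.29 -0.96 -1 0.647 -0.067 -0.27;0 0 0 0 0 0;0 0 0 0 0 0"

```text
time_s: 14.25
eef_pos: [0.556, -0.2365, 0.1596]
tcp_rot: [[0.354, 0.933, 0.062], [0.919, -0.36, 0.161], [0.173, 0.0, -0.985]]
ft_force: [1.3, 0.1, -0.6]
gripper_width: 0.0214
gripper_force: 30.0
```

```bash
cat > chk.py <<'E'
from h import *
import pickle,sys
yh=float(sys.argv[1]);xh=float(sys.argv[2]);c=cap("wrist");pickle.dump(c,open("w.pkl","wb"));cv2.imwrite("pics/%s.png"%sys.argv[3],c[0]);s=readout.read_state()
R=np.array(s["tcp_rot"]);p,Rp=place(yh,10,xh);print(s["time_s"],np.round(s["q"],1));step(s["eef_pos"],R,p,Rp)
# held tool in tray frame: points ahead of fingers
P=cloud(c);X=P[:300].reshape(-1,3);X=X[np.isfinite(X).all(1)]
T=np.stack([(X-CT)@-EX,(X-CT)@EY,X[:,2]],1)*1000
gz=s["eef_pos"][2]*1000+10
m=(abs(T[:,1]-yh*1000)<18)&(abs(T[:,2]-gz)<14)&(T[:,0]>-45)
T=T[m];print("tip end x",np.percentile(T[:,0],99.5))
for a in range(-25,130,15):
    q=T[(T[:,0]>a)&(T[:,0]<a+6)]
    if len(q)>5:print(a,len(q),"y",np.percentile(q[:,1],[2,98]).round(1),"ztop",np.percentile(q[:,2],95).round(1))
E
python3 chk.py .062 .046 w4
```

```text
14.3 [-38.3  31.3  72.4   9.7  79.4 -19.2]
rows 7 each [-0.006 -0.009 -0.956] [0.002 0.001 0.002] total [-0.04 -0.06 -6.69] [0.01 0.01 0.01]
tip end x 70.5709549947634
-25 760 y [52.2 72.8] ztop 182.1
-10 552 y [55.4 69.8] ztop 178.8
5 509 y [56.2 69.6] ztop 173.9
20 542 y [56.3 69.9] ztop 174.0
35 556 y [56.4 69.8] ztop 174.0
50 595 y [56.6 70. ] ztop 174.1
65 621 y [56.3 69.9] ztop 174.3
```

Call:
drive_tool:
  increments: "-0.04 0 -1 0 0 0;-0.04 0 -1 0 0 0;0 0 -1 0 0 0;0 0 -1 0 0 0;0 0 -1 0 0 0;0 0 -0.8 0 0 0;0 0 -0.4 0 0 0;0 0 -0.4 0 0 0;0 0 0 0 0 0;0 0 0 0 0 0"

```text
time_s: 15.55
eef_pos: [0.5547, -0.2372, 0.0278]
tcp_rot: [[0.355, 0.933, 0.064], [0.919, -0.36, 0.161], [0.173, 0.001, -0.985]]
ft_force: [-0.5, -0.3, -1.0]
gripper_width: 0.0213
gripper_force: 30.0
```

```bash
python3 chk.py .062 .046 w5
```

```text
15.6 [-38.4  40.   80.6  10.8  62.7 -22.5]
rows 1 each [ 0.031 -0.012 -0.084] [0.01  0.015 0.025] total [ 0.03 -0.01 -0.08] [0.01 0.01 0.02]
tip end x 71.21127665113829
-25 769 y [51.3 71.9] ztop 50.3
-10 420 y [55.2 68.4] ztop 42.1
5 510 y [55.3 68.7] ztop 42.3
20 563 y [55.1 68.6] ztop 42.3
35 571 y [55.2 68.9] ztop 42.2
50 601 y [55.3 69.1] ztop 42.3
65 1680 y [44.6 79.5] ztop 42.0
```

View pics/w5.png

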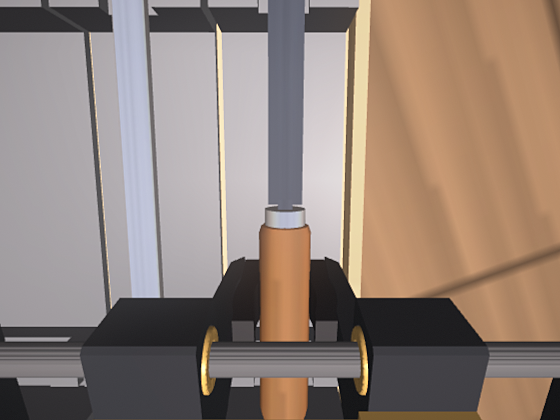

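The file is level over its notches, and the ferrule edge is at (285,207). The blade top is at 42 mm, so the file needs to go about 4 mm lower.

Call:
drive_tool:
  increments: "0 0 -0.07 0 0 0;0 0 -0.07 0 0 0;0 0 -0.06 0 0 0;0 0 0 0 0 0;0 0 0 0 0 0"

```text
time_s: 16.23
eef_pos: [0.5546, -0.2371, 0.0244]
tcp_rot: [[0.354, 0.933, 0.064], [0.919, -0.36, 0.161], [0.173, 0.001, -0.985]]
ft_force: [-2.9, 0.4, 8.8]
gripper_width: 0.021
gripper_force: 30.0
```

```bash
python3 chk.py .062 .046 w6; python3 - <<'E'
from h import *
import pickle
P=cloud(pickle.load(open("w.pkl","rb")))
print([(v,(((P[v,285]-CT)@-EX)*1000).round(1),(P[v,285,2]*1000).round(1)) for v in range(196,236,3)])
E
```

```text
16.275 [-38.4  40.3  80.8  10.8  62.3 -22.7]
rows 1 each [ 0.036 -0.016  0.087] [0.008 0.015 0.023] total [ 0.04 -0.02  0.09] [0.01 0.02 0.02]
tip end x 70.26648231159187
-25 778 y [51.2 71.7] ztop 46.8
-10 417 y [55.1 68.3] ztop 38.7
5 520 y [54.8 68.6] ztop 38.8
20 545 y [54.9 68.5] ztop 38.9
35 570 y [55.  68.7] ztop 39.0
50 601 y [55.1 68.6] ztop 39.0
65 1749 y [44.6 79.4] ztop 39.9
[(196, np.float64(-4.9), np.float64(37.6)), (199, np.float64(-6.3), np.float64(36.7)), (202, np.float64(-7.5), np.float64(37.4)), (205, np.float64(-8.7), np.float64(37.4)), (208, np.float64(-9.9), np.float64(37.9)), (211, np.float64(-10.4), np.float64(42.2)), (214, np.float64(-11.3), np.float64(44.3)), (217, np.float64(-12.7), np.float64(43.5)), (220, np.float64(-13.7), np.float64(44.3)), (223, np.float64(-14.8), np.float64(45.1)), (226, np.float64(-16.2), np.float64(44.1)), (229, np.float64(-17.2), np.float64(45.2)), (232, np.float64(-18.0), np.float64(46.8)), (235, np.float64(-19.3), np.float64(46.8))]
```

Call:
drive_tool:
  increments: "0 0 0 0 0 0;0 0 0 0 0 0;0 0 0.1 0 0 0;0 0 0.2 0 0 0;0 0 0 0 0 0"
  grip: 0.4

```text
time_s: 16.9
eef_pos: [0.5547, -0.2372, 0.0297]
tcp_rot: [[0.355, 0.933, 0.064], [0.919, -0.36, 0.161], [0.173, 0.001, -0.985]]
ft_force: [-1.2, -0.5, -0.7]
gripper_width: 0.0264
gripper_force: 0.0
```

Call:
drive_tool:
  increments: "0 0 0 0 0 0;0 0 0.3 0 0 0;0 0 0.6 0 0 0;0 0 1 0 0 0;0 0 1 0 0 0;0 0 1 0 0 0;0 0 0 0 0 0;0 0 0 0 0 0"
  grip: -0.09

```text
time_s: 17.9
eef_pos: [0.5543, -0.2369, 0.107]
tcp_rot: [[0.355, 0.933, 0.062], [0.919, -0.36, 0.162], [0.174, -0.0, -0.985]]
ft_force: [0.4, -0.5, -0.2]
gripper_width: 0.0477
gripper_force: 0.0
```

```bash
cat > lay.py <<'E'
from h import *
import sys
yh=float(sys.argv[1]);c=cap("wrist");P=cloud(c);s=readout.read_state();print(s["time_s"])
X=P.reshape(-1,3);X=X[np.isfinite(X).all(1)]
T=np.stack([(X-CT)@-EX+.0006,(X-CT)@EY,X[:,2]],1)*1000
T=T[(abs(T[:,1]-yh*1000)<18)&(T[:,2]<60)]
for a in range(-120,120,12):
    q=T[(T[:,0]>a)&(T[:,0]<a+6)&(T[:,2]>25)]
    if len(q)>5:print(a,len(q),"y",np.percentile(q[:,1],[2,98]).round(1),"ztop",np.percentile(q[:,2],95).round(1))
q=T[(T[:,0]<115)&(T[:,0]>85)&(T[:,2]>28)]
if len(q):print("tip",np.percentile(q[:,0],98))
E
python3 lay.py .062
python3 - <<'E'
from h import *
s=readout.read_state();p=np.array([.5373,.2693,.149]);Rg=grasp(np.array([.067,-.4235,.9035]),10);a=Rg[:,2]
step(s["eef_pos"],s["tcp_rot"],p-.11*a,Rg)
E
```

```text
17.95
-120 9 y [45.8 76.3] ztop 39.3
-108 87 y [52.5 71. ] ztop 46.4
-96 312 y [45.9 77.6] ztop 46.9
-84 419 y [44.3 79.5] ztop 46.8
-72 288 y [50.8 72.3] ztop 46.9
-60 292 y [50.9 72.2] ztop 46.9
-48 300 y [51.  72.1] ztop 47.1
-36 302 y [51.1 71.9] ztop 47.1
-24 317 y [51.2 72. ] ztop 46.9
-12 214 y [54.4 69.4] ztop 44.6
0 206 y [55.2 68.6] ztop 38.8
12 220 y [55.2 68.5] ztop 39.0
24 200 y [55.3 68.5] ztop 38.9
36 227 y [55.3 69. ] ztop 39.0
48 229 y [55.4 69. ] ztop 38.9
60 241 y [55.4 68.9] ztop 39.1
72 620 y [44.7 79.1] ztop 40.8
84 243 y [55.5 68.8] ztop 39.0
96 256 y [55.6 69.4] ztop 39.2
tip 103.40140742041258
rows 30 each [-0.051  0.991  0.177] [-0.472  0.05   0.195] total [-1.54 29.74  5.3 ] [-14.17   1.5    5.86]
```

The file lies level and centred with its tip at about x = 103 mm. Now the driver.

Call:
drive_tool:
  increments: "-0.05 1 1 -0.489 0.052 0.202;-0.05 1 1 -0.489 0.052 0.202;-0.05 1 1 -0.489 0.052 0.202;-0.05 1 1 -0.489 0.052 0.202;-0.05 1 1 -0.489 0.052 0.202;-0.05 1 1 -0.489 0.052 0.202;-0.05 1 1 -0.489 0.052 0.202;-0.05 1 1 -0.489 0.052 0.202;-0.05 1 1 -0.489 0.052 0.202;-0.05 1 1 -0.489 0.052 0.202;-0.05 1 1 -0.489 0.052 0.202;-0.05 1 1 -0.489 0.052 0.202;-0.05 1 1 -0.489 0.052 0.202;-0.05 1 0.6 -0.489 0.052 0.202;-0.05 1 0 -0.489 0.052 0.202;-0.05 1 0 -0.489 0.052 0.202;-0.05 1 0 -0.489 0.052 0.202;-0.05 1 0 -0.489 0.052 0.202;-0.05 1 0 -0.489 0.052 0.202;-0.05 1 0 -0.489 0.052 0.202"

```text
time_s: 20.45
eef_pos: [0.5345, 0.1637, 0.3784]
tcp_rot: [[0.036, 0.998, 0.052], [0.821, 0.0, -0.572], [-0.57, 0.063, -0.819]]
ft_force: [0.9, -0.4, 0.4]
gripper_width: 0.048
gripper_force: 0.0
```

Call:
drive_tool:
  increments: "-0.05 1 0 -0.489 0.052 0.202;-0.05 1 0 -0.489 0.052 0.202;-0.05 1 0 -0.489 0.052 0.202;-0.05 1 0 -0.489 0.052 0.202;-0.05 1 0 -0.489 0.052 0.202;-0.05 1 0 -0.489 0.052 0.202;-0.05 1 0 -0.489 0.052 0.202;-0.05 1 0 -0.489 0.052 0.202;0 1 0 -0.489 0.052 0.202;0 0 0 0 0 0;0 0 0 0 0 0"

```text
time_s: 21.82
eef_pos: [0.5267, 0.3424, 0.3791]
tcp_rot: [[-0.091, 0.988, 0.128], [0.571, 0.157, -0.806], [-0.816, -0.0, -0.578]]
ft_force: [0.3, -0.6, -0.6]
gripper_width: 0.0482
gripper_force: 0.0
```

```bash
python3 - <<'E'
from h import *
s=readout.read_state();print(np.round(s["q"],1),s["time_s"])
p=np.array([.5373,.2693,.149]);Rg=grasp(np.array([.067,-.4235,.9035]),10);a=Rg[:,2]
step(s["eef_pos"],s["tcp_rot"],p-.07*a,Rg)
E
```

```text
[ 38.5  42.1  32.2 -57.7 122.9   3.7] 21.825
rows 10 each [ 0.008 -0.084 -0.948] [ 0.001 -0.    -0.001] total [ 0.08 -0.84 -9.48] [ 0.01 -0.   -0.01]
```

Call:
drive_tool:
  increments: "0 0 -0.95 0 0 0;0 0 -0.95 0 0 0;0 0 -0.95 0 0 0;0 0 -0.95 0 0 0;0 0 -0.95 0 0 0;0 0 -0.95 0 0 0;0 0 -0.95 0 0 0;0 0 -0.95 0 0 0;0 -0.3 -0.95 0 0 0;0.08 -0.5 -0.93 0 0 0;0 0 0 0 0 0;0 0 0 0 0 0"

```text
time_s: 23.32
eef_pos: [0.5283, 0.3273, 0.1903]
tcp_rot: [[-0.09, 0.988, 0.129], [0.571, 0.157, -0.805], [-0.816, 0.001, -0.578]]
ft_force: [0.5, -0.2, -1.1]
gripper_width: 0.0481
gripper_force: 0.0
```

```bash
python3 - <<'E'
from h import *
c=cap("wrist");s=readout.read_state();print(s["time_s"])
m=c[1][150:250];print(c[1].min())
d=handle_axis(c,(250,320,180,270),.014)
print([np.round(q,4).tolist() for q in d])
w=d[1];Rg=grasp(np.array([.067,-.4235,.9035]),10);p=d[0]
step(s["eef_pos"],s["tcp_rot"],p+.010*Rg[:,2],Rg)
cv2.imwrite("pics/w7.png",c[0])
E
```

```text
23.375
0.0
[[0.5362, 0.2682, 0.149], [0.0639, -0.4179, 0.9062], 0.0259, [0.1227, 0.1728]]
rows 4 each [ 0.116 -0.84  -0.592] [ 0.001  0.004 -0.004] total [ 0.46 -3.36 -2.37] [ 0.    0.02 -0.01]
```

View pics/w7.png

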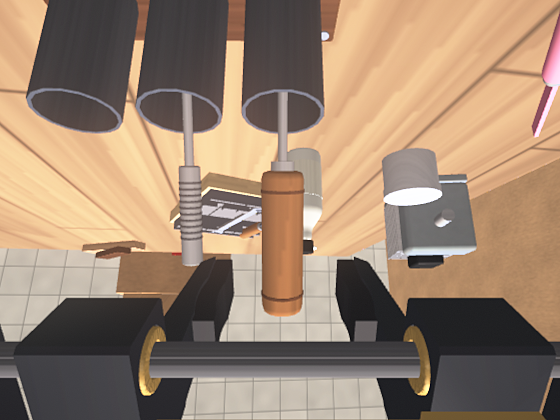

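The driver handle spans (283,172)–(283,315), centred between the fingers, and the punch at x≈190 is clear of the left finger.

Call:
drive_tool:
  increments: "0.13 -0.84 -0.59 0 0 0;0.12 -0.84 -0.59 0 0 0;0.12 -0.84 -0.59 0 0 0;0.12 -0.84 -0.59 0 0 0;0 0 0 0 0 0;0 0 0 0 0 0"

```text
time_s: 24.12
eef_pos: [0.5381, 0.2606, 0.1434]
tcp_rot: [[-0.09, 0.987, 0.129], [0.572, 0.158, -0.805], [-0.816, 0.001, -0.579]]
ft_force: [0.5, 0.4, -0.3]
gripper_width: 0.0479
gripper_force: 0.0
```

Call:
drive_tool:
  increments: "0 0 0 0 0 0;0 0 0 0 0 0;0 0 0 0 0 0;0 0 0 0 0 0"
  grip: 1
  newtons: 30

```text
time_s: 24.62
eef_pos: [0.5379, 0.2599, 0.1426]
tcp_rot: [[-0.091, 0.988, 0.128], [0.571, 0.157, -0.806], [-0.816, -0.0, -0.578]]
ft_force: [0.6, 1.0, 0.6]
gripper_width: 0.0273
gripper_force: 30.0
```

Call:
drive_tool:
  increments: "0.03 -0.2 0.45 0 0 0;0.07 -0.42 0.9 0 0 0;0.07 -0.42 0.9 0 0 0;0.07 -0.42 0.9 0 0 0;0.07 -0.42 0.9 0 0 0;0.07 -0.42 0.9 0 0 0;0.07 -0.42 0.9 0 0 0;0 0 1 0 0 0;0 0 1 0 0 0;0 0 1 0 0 0;0 0 1 0 0 0;0 0 1 0 0 0;0 0 1 0 0 0;0 0 0 0 0 0;0 0 0 0 0 0"

```text
time_s: 26.5
eef_pos: [0.5468, 0.2055, 0.3788]
tcp_rot: [[-0.092, 0.988, 0.128], [0.571, 0.157, -0.806], [-0.816, -0.002, -0.578]]
ft_force: [-0.4, -0.0, -1.3]
gripper_width: 0.0271
gripper_force: 30.0
```

```bash
python3 - <<'E'
from h import *
c=cap("wrist");s=readout.read_state();R=np.array(s["tcp_rot"])
P=cloud(c)
print([(v,((P[v,280:290]-s["eef_pos"])@R)[np.nanargmin(c[1][v,280:290])].round(4).tolist()) for v in list(range(20,200,30))+list(range(200,285,6))])
p,Rp=place(-.0603,10);print("place tcp",p);step(s["eef_pos"],R,p+[0,0,.13],Rp)
E
```

```text
[(20, [0.1081, 0.001, 0.0059]), (50, [0.0973, -0.0001, 0.0033]), (80, [0.0863, -0.0009, 0.002]), (110, [0.0751, 0.0014, -0.0001]), (140, [0.0636, -0.0006, -0.0024]), (170, [0.0516, 0.0006, -0.0039]), (200, [0.0399, -0.0014, -0.0076]), (206, [0.0388, -0.0006, -0.0119]), (212, [0.0364, -0.0018, -0.0123]), (218, [0.0349, 0.0002, -0.0151]), (224, [0.0335, -0.0006, -0.018]), (230, [0.0314, -0.0006, -0.0191]), (236, [0.0297, 0.0001, -0.0209]), (242, [0.0272, 0.0001, -0.0209]), (248, [0.0245, -0.0006, -0.0207]), (254, [0.0224, 0.0005, -0.0215]), (260, [0.0199, -0.001, -0.0217]), (266, [0.0176, 0.0009, -0.0223]), (272, [0.0151, -0.0007, -0.0226]), (278, [0.0126, 0.0017, -0.0229]), (284, [0.0103, -0.0007, -0.0235])]
place tcp [ 0.44128927 -0.19323507  0.0261519 ]
rows 20 each [-0.264 -0.997 -0.556] [ 0.709 -0.075 -0.293] total [ -5.27 -19.94 -11.12] [14.19 -1.51 -5.85]
```

Call:
drive_tool:
  increments: "-0.26 -1 0 0.71 -0.075 -0.293;-0.26 -1 0 0.71 -0.075 -0.293;-0.26 -1 0 0.71 -0.075 -0.293;-0.26 -1 0 0.71 -0.075 -0.293;-0.26 -1 0 0.71 -0.075 -0.293;-0.26 -1 0 0.71 -0.075 -0.293;-0.26 -1 0 0.71 -0.075 -0.293;-0.26 -1 0 0.71 -0.075 -0.293;-0.26 -1 0 0.71 -0.075 -0.293;-0.26 -1 -1 0.71 -0.075 -0.293;-0.26 -1 -1 0.71 -0.075 -0.293;-0.26 -1 -1 0.71 -0.075 -0.293;-0.26 -1 -1 0.71 -0.075 -0.293;-0.26 -1 -1 0.71 -0.075 -0.293;-0.26 -1 -1 0.71 -0.075 -0.293;-0.26 -1 -1 0.71 -0.075 -0.293;-0.26 -1 -1 0.71 -0.075 -0.293;-0.26 -1 -1 0.71 -0.075 -0.293;-0.26 -1 -1 0.71 -0.075 -0.293;-0.33 -0.94 -1 0.7 -0.075 -0.283"

```text
time_s: 29.05
eef_pos: [0.441, -0.1939, 0.1584]
tcp_rot: [[0.355, 0.933, 0.062], [0.918, -0.36, 0.165], [0.176, -0.001, -0.984]]
ft_force: [0.6, 1.0, -0.3]
gripper_width: 0.0275
gripper_force: 30.0
```

Call:
drive_tool:
  increments: "0 0 0 0 0 0;0 0 0 0 0 0"

```text
time_s: 29.3
eef_pos: [0.4416, -0.193, 0.1598]
tcp_rot: [[0.353, 0.933, 0.062], [0.919, -0.359, 0.162], [0.174, 0.0, -0.985]]
ft_force: [0.7, 0.5, -0.5]
gripper_width: 0.0274
gripper_force: 30.0
```

```bash
python3 chk.py -.0603 .0456 w8;  python3 - <<'E'
from h import *
import pickle
P=cloud(pickle.load(open("w.pkl","rb")))
print([(v,(((P[v,284]-CT)@-EX+.0006)*1000).round(1),(P[v,284,2]*1000).round(1)) for v in range(196,245,4)])
E
```

```text
29.35 [-42.7  20.2  92.    9.8  71.8 -25.1]
rows 7 each [-0.003 -0.003 -0.957] [ 0.001  0.001 -0.   ] total [-0.02 -0.02 -6.7 ] [ 0.01  0.01 -0.  ]
tip end x 70.46372534970159
-25 889 y [-72.9 -46.9] ztop 183.9
-10 501 y [-66.9 -52.9] ztop 177.8
5 210 y [-62.6 -57.2] ztop 173.6
20 221 y [-62.6 -56.8] ztop 173.2
35 234 y [-62.5 -56.9] ztop 173.0
50 240 y [-62.5 -57. ] ztop 173.3
65 249 y [-62.5 -57. ] ztop 172.8
[(196, np.float64(-3.8), np.float64(171.9)), (200, np.float64(-5.3), np.float64(173.4)), (204, np.float64(-6.3), np.float64(177.9)), (208, np.float64(-7.9), np.float64(177.9)), (212, np.float64(-9.6), np.float64(177.6)), (216, np.float64(-11.2), np.float64(177.8)), (220, np.float64(-12.2), np.float64(181.1)), (224, np.float64(-13.4), np.float64(182.8)), (228, np.float64(-14.8), np.float64(183.9)), (232, np.float64(-16.5), np.float64(183.3)), (236, np.float64(-17.9), np.float64(184.1)), (240, np.float64(-19.7), np.float64(183.4)), (244, np.float64(-21.2), np.float64(183.8))]
```

Call:
drive_tool:
  increments: "0 0 -1 0 0 0;0 0 -1 0 0 0;0 0 -1 0 0 0;0 0 -1 0 0 0;0 0 -1 0 0 0;0 0 -0.8 0 0 0;0 0 -0.4 0 0 0;0 0 -0.3 0 0 0;0 0 -0.08 0 0 0;0 0 0 0 0 0;0 0 0 0 0 0"

```text
time_s: 30.72
eef_pos: [0.4416, -0.1936, 0.0282]
tcp_rot: [[0.354, 0.933, 0.063], [0.919, -0.359, 0.162], [0.174, 0.001, -0.985]]
ft_force: [-0.8, 0.9, -0.6]
gripper_width: 0.0271
gripper_force: 30.0
```

```bash
python3 chk.py -.0603 .0456 w9
```

```text
30.775 [-42.8  31.7 100.7  11.9  51.9 -29.4]
rows 1 each [-0.015  0.015 -0.104] [-0.002  0.008  0.013] total [-0.01  0.02 -0.1 ] [-0.    0.01  0.01]
tip end x 72.59127321318991
-25 827 y [-72.6 -46.7] ztop 52.0
-10 469 y [-66.5 -52.8] ztop 46.1
5 201 y [-62.3 -56.9] ztop 41.8
20 209 y [-62.3 -57. ] ztop 41.9
35 233 y [-62.2 -56.6] ztop 41.7
50 244 y [-62.2 -56.7] ztop 41.5
65 1798 y [-77.6 -42.9] ztop 40.8
```

Call:
drive_tool:
  increments: "0 0 -0.05 0 0 0;0 0 -0.05 0 0 0;0 0 -0.03 0 0 0;0 0 0 0 0 0;0 0 0 0 0 0"

```text
time_s: 31.4
eef_pos: [0.4415, -0.1935, 0.0254]
tcp_rot: [[0.354, 0.933, 0.063], [0.919, -0.359, 0.162], [0.174, 0.0, -0.985]]
ft_force: [0.4, -0.7, 0.6]
gripper_width: 0.0271
gripper_force: 30.0
```

Call:
drive_tool:
  increments: "0 0 0 0 0 0;0 0 0 0 0 0;0 0 0.1 0 0 0;0 0 0.2 0 0 0;0 0 0 0 0 0"
  grip: 0.29

```text
time_s: 32.02
eef_pos: [0.4416, -0.1935, 0.0317]
tcp_rot: [[0.354, 0.933, 0.063], [0.919, -0.359, 0.162], [0.174, 0.001, -0.985]]
ft_force: [0.6, -0.4, -0.3]
gripper_width: 0.0314
gripper_force: 0.0
```

Call:
drive_tool:
  increments: "0 0 0 0 0 0;0 0 0.3 0 0 0;0 0 0.6 0 0 0;0 0 1 0 0 0;0 0 1 0 0 0;0 0 1 0 0 0;0 0 1 0 0 0;0 0 0 0 0 0;0 0 0 0 0 0"
  grip: -0.09

```text
time_s: 33.15
eef_pos: [0.4412, -0.1932, 0.129]
tcp_rot: [[0.354, 0.933, 0.062], [0.919, -0.359, 0.163], [0.174, -0.001, -0.985]]
ft_force: [0.4, 0.9, 0.2]
gripper_width: 0.0485
gripper_force: 0.0
```

```bash
python3 lay.py -.0603; python3 lay.py .062 | tail -4; python3 - <<'E'
from h import *
c=cap("top");cv2.imwrite("pics/top9.png",c[0][60:280,150:460]); P=cloud(c)
for nm,(u,v) in dict(oil=(287,160),tin=(284,112),punch=(206,207)).items():print(nm,np.nanmedian(P[v-3:v+4,u-3:u+4].reshape(-1,3),axis=0).round(3))
E
```

```text
33.2
-120 209 y [-78.  -43.1] ztop 40.7
-108 135 y [-71.3 -47.5] ztop 49.3
-96 310 y [-73.6 -44.4] ztop 50.2
-84 344 y [-77.8 -42.8] ztop 49.8
-72 299 y [-72.6 -46.6] ztop 50.0
-60 304 y [-72.4 -46.7] ztop 50.1
-48 321 y [-73.4 -46.8] ztop 49.9
-36 328 y [-73.2 -46.4] ztop 50.0
-24 337 y [-73.1 -46.1] ztop 50.0
-12 194 y [-66.6 -52.5] ztop 44.0
0 76 y [-62.4 -56.8] ztop 39.5
12 81 y [-62.4 -56.8] ztop 39.5
24 79 y [-62.4 -56.8] ztop 39.8
36 80 y [-62.4 -56.8] ztop 40.0
48 81 y [-62.3 -56.9] ztop 39.7
60 85 y [-62.3 -56.9] ztop 39.5
72 524 y [-77.7 -43. ] ztop 40.8
84 88 y [-62.3 -56.9] ztop 39.6
96 107 y [-62.9 -56.3] ztop 39.3
108 425 y [-77.5 -43.1] ztop 37.4
tip 113.33398556801316
84 230 y [55.2 69.2] ztop 39.2
96 227 y [55.1 69.2] ztop 39.5
108 443 y [44.6 79.4] ztop 37.6
tip 113.06455113951225
oil [0.595 0.063 0.134]
tin [0.744 0.069 0.055]
punch [0.477 0.257 0.166]
```

View pics/top9.png

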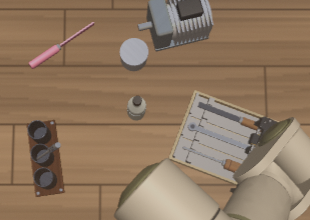

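The top view shows both tools in their outer cradles (220,115 and 215,160). The spanner is in the middle, the punch is still in its tube, and the bottle and tin haven't moved. Handing in.

```bash
python3 -c "
from bench import arm;print(arm.job_done())"
```

```text
the job is handed in; nothing more can be done
None
```

The screwdriver and file are each lying level and centred in their own cradles, handles at the wide-notched ends. Both were set down from under about 1 mm; the punch, spanner, bottle and tin look undisturbed, and the job was handed in at about 33 s. No pass/fail verdict came back.

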